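# Swap charged and flat batteries at the camera rental charging bench

### The arm

A 6-joint arm with a two-finger parallel gripper is mounted at the origin on the work surface. World frame = base frame: x ahead of the robot, y to its left, z up, the work surface at z = 0. Lengths are in m, angles in rad, forces in N, time in s.
With the tool pointing down it reaches from about 0.25 to 0.725 m from the base axis. Payload 4 kg.
Tool frame: the origin (TCP) lies midway between the tips of the shut fingers; the grasp point (between the pads) lies 19 mm behind it; z points along the fingers, y is the line along which they close (so a half turn about z gives the same grasp; the last joint's range is limited). The gripper opens to 85 mm and grips with 20 to 120 N. Pads are 22 mm wide; open, the fingers measure 114 mm over their backs; the gripper's body (76 mm by 85 mm) begins 54 mm behind the grasp point. The pads swing forward as they close: fully open they stand 13 mm farther back than shut.
Start: joints at [-1.217, 0.241, 0.005, 1.335, 0, 1.571], TCP at [0.173, -0.469, 0.206] pointing down, gripper open.
Joint ranges: [-2.72, 2.72], [-1.05, 1.87], [-1.09, 1.28], [-1.99, 2.15], [-1.42, 1.44], [-3.14, 3.14]. Speed limits (rad/s): [2.79, 2.79, 3.14, 3.14, 3.14, 3.14].

### API

Orientations are given as a unit quaternion [x, y, z, w].
In Python, from workcell import get_obs, imaging, workorder gives the robot as it stands.
- The arm moves only by the tool send_path, called after "Request:" as a command line: name --pt "numbers of a row" for each row, then --argument value for the rest. Schema: {"type":"object","properties":{"offsets":{"type":"array","items":{"type":"array","items":{"type":"array","items":{"type":"number"},"minItems":7,"maxItems":7},"minItems":1,"maxItems":10},"minItems":1,"maxItems":1},"only":{"type":"string"},"quiet":{"type":"boolean"},"lines":{"type":"string"}},"required":["offsets"],"additionalProperties":false}. offsets is a list that holds a single list of rows (three levels of brackets), with 1 to 10 rows, each of 7 numbers: a rotation vector rx, ry, rz in a scale on which 1.0 is 180 degrees, then dx, dy, dz in shares of 500 mm (1.0 is 500 mm), then the finger opening in m; each row is the pose to reach, as a shift and turn from the pose commanded when the call began, along the tool's axes at that moment; what a row does not reach only later rows make up. A row lasts 1/8 s, in which the tool goes at most 0.0625 m and 0.188 rad, less where a joint would pass 70% of its speed; a pose out of reach is approached as far as the arm can. The fingers move at their own pace and stop on an object; the grip force is fixed at half the most. Time passes only in rows, so rows that do not move let the fingers close. The tool returns the time, the measured TCP pose, the force, the opening and the grip force at its end. only (a regular expression) keeps the lines of the reply that match it, lines (a string "A,B") keeps lines A to B, and quiet returns only ok. A shift or turn number past 1, either way, is cut back to 1. Input that does not fit is refused with a message, and nothing moves.
- get_obs(): the state, without advancing time (a new reading comes with each control period).
- imaging.camera(name): name is "side" or "top"; returns (picture, depth): 384x512x3 uint8, red, green, blue; 384x512 float32, m along the optical axis (not along the pixel's ray), 0 where there is no reading.
- imaging.calibration(name): a dict with "mtx" (3x3 intrinsics, pixels), "R" (3x3) and "t" (3): a world point X has camera coordinates R X + t. Camera axes: x right, y down, z forward; pixel columns grow to the right and rows downward; lengths in m; the calibration is good to about 2 mm. A picture is of the moment at which its call begins. calibration takes no time and is no camera call.
- workorder.job_done(): hands the job in; it is judged then, once.
The state is a dict: "clock": time; "joint_pos": joint angles; "joint_vel": joint speeds; "tau": joint torques, N m; "eef_pos": TCP position; "tool_rot": TCP orientation; "ft_force": force on the tool from outside, world axes, zero at the start; "ft_torque": the same for the moment, N m; "grip_width": finger opening in m; "grasp_force": force on a finger pad.
Only numpy, scipy, OpenCV 4.12 (cv2) and the standard library are available. Lean on these libraries where they do the work, as an engineer would, in place of code of your own. Each camera call takes 0.05 s, during which the arm holds its last target. There are 200 camera calls.

### The job

Two chargers show a green lamp: take the charged battery out of each and lay it in the blue ready tray, the large one in the large compartment and the small one in the small compartment. Put the two flat batteries from the grey mat in the chargers this frees, each in the charger of its size, contact end over the charger's contacts so that it sits fully down and level. Do not move the battery in the charger with the amber lamp, which is still charging, and set every battery down rather than dropping it.

Things in the scene. Friction and masses are not known exactly. Their poses are not given: they have to be found in the camera images.
- large_charged: Charged, starts in the large green-lamp charger. Large dark camera battery, blue round sticker on a teal label; 71 (x) x 38 (y) x 40 (z) mm, about 0.16 kg. Origin: centre of its underside, z up. +x points to its contact end (on top: gold strips, white chevron pointing there); under that end the lower 7 mm is cut back 15 mm.
- small_charged: Charged, starts in the small green-lamp charger. Small dark camera battery, blue round sticker on a grey label; 57 (x) x 39 (y) x 21 (z) mm, about 0.08 kg. Origin: centre of its underside, z up. +x points to its contact end (on top: gold strips, white chevron pointing there); under that end the lower 7 mm is cut back 15 mm.
- small_busy: Still charging in the amber-lamp charger, stays there. Small dark camera battery, white round sticker on a grey label; 57 (x) x 39 (y) x 21 (z) mm, about 0.08 kg. Origin: centre of its underside, z up. +x points to its contact end (on top: gold strips, white chevron pointing there); under that end the lower 7 mm is cut back 15 mm.
- large_flat: Flat, starts on the grey mat (3 mm thick). Large dark camera battery, yellow round sticker on a teal label; 71 (x) x 38 (y) x 40 (z) mm, about 0.16 kg. Origin: centre of its underside, z up. +x points to its contact end (on top: gold strips, white chevron pointing there); under that end the lower 7 mm is cut back 15 mm.
- small_flat: Flat, starts on the grey mat (3 mm thick). Small dark camera battery, yellow round sticker on a grey label; 57 (x) x 39 (y) x 21 (z) mm, about 0.08 kg. Origin: centre of its underside, z up. +x points to its contact end (on top: gold strips, white chevron pointing there); under that end the lower 7 mm is cut back 15 mm.
- charger_large: Fixed charger for large batteries, green lamp bar. Origin: on the bench under the cradle centre, z up. Cradle floor 12 mm up, 79 (x) x 46 (y) mm, guides to 21 mm up leaning out 4 mm, 36 mm finger gap mid long sides. Gold contact block at its +x end: 12 mm long, 5 mm high, fits under a battery's cut-back end, so +x of both must agree. Housing 28 mm high at x 49.5 to 81.5 mm.
- charger_small: Fixed charger for small batteries, green lamp bar. Origin: on the bench under the cradle centre, z up. Cradle floor 12 mm up, 65 (x) x 47 (y) mm, guides to 21 mm up leaning out 4 mm, 36 mm finger gap mid long sides. Gold contact block at its +x end: 12 mm long, 5 mm high, fits under a battery's cut-back end, so +x of both must agree. Housing 28 mm high at x 42.5 to 74.5 mm.
- charger_busy: Fixed charger for small batteries, amber lamp bar. Origin: on the bench under the cradle centre, z up. Cradle floor 12 mm up, 65 (x) x 47 (y) mm, guides to 21 mm up leaning out 4 mm, 36 mm finger gap mid long sides. Gold contact block at its +x end: 12 mm long, 5 mm high, fits under a battery's cut-back end, so +x of both must agree. Housing 28 mm high at x 42.5 to 74.5 mm.
- ready_tray: Shallow blue tray, fixed, 108 (x) x 146 (y) mm; floor 3 mm, rims 9 mm above the bench. Origin: centre of its underside, z up. Two pale-floored compartments: the large one 100 (x) x 72 (y) mm inside, centred at x 0, y +33 mm; the small one 80 (x) x 62 (y) mm, centred at x 0, y -38 mm. Batteries lie in it with their underside down and their length along x, either way round.

How it is judged:
By the outcome, as a careful person would: the job done as asked, in the order asked, and still so for the second after the job is handed in, with the robot touching nothing.
It also fails if it takes over 96 s, if anything falls off the work surface, if the arm or the gripper's body presses on something with over 40 N, if the wrist force passes 120 N, or if a joint passes its speed limit or range.

## Working session

There is one attempt and no reset: what is moved stays moved. The work goes in short steps, Python scripts to look and compute and a tool call to move; the robot and the scene stay as the last step left them, time stands still between calls to the robot, and variables do not carry over. Pictures are saved under pics/ and viewed, at most 14 in all, crops included, and the job is handed in when it is done.

```bash
ls; mkdir -p pics; python3 - <<'E'
from workcell import get_obs, imaging
import cv2,numpy as np
for n in("top","side"):
    p,d=imaging.camera(n); cv2.imwrite(f"pics/{n}0.png",p[:,:,::-1]); np.savez(f"{n}0.npz",p=p,d=d)
    c=imaging.calibration(n); print(n,np.round(c["mtx"],1).tolist(),np.round(c["R"],3).tolist(),np.round(c["t"],3).tolist(), -np.array(c["R"]).T@c["t"])
print(get_obs())
E
```

```text
pics
top [[390.3, 0.0, 256.6], [0.0, 390.3, 199.5], [0.0, 0.0, 1.0]] [[0.082, -0.997, 0.002], [-0.97, -0.08, -0.228], [0.228, 0.017, -0.974]] [-0.052, 0.55, 0.813] [ 0.35307624 -0.02112711  0.91731687]
side [[415.2, 0.0, 251.2], [0.0, 415.2, 194.2], [0.0, 0.0, 1.0]] [[-0.945, -0.326, -0.024], [-0.138, 0.465, -0.874], [0.296, -0.823, -0.485]] [0.515, 0.124, 0.846] [0.25339642 0.80622247 0.53100888]
{'clock': 0.1, 'joint_pos': array([-1.21699195e+00,  2.41353792e-01,  3.88389302e-03,  1.33519807e+00,
       -3.72951446e-05,  1.57083070e+00]), 'joint_vel': array([-0.00096212, -0.00146719,  0.00464514, -0.00124079,  0.00095621,
        0.00036612]), 'tau': array([ 4.05807577e-04, -3.73138404e+01,  2.53009808e+01,  1.08572486e-02,
        1.57826707e-05, -5.94643780e-06]), 'eef_pos': array([ 0.17301518, -0.46847221,  0.20540347]), 'tool_rot': array([ 9.84396161e-01,  1.75963977e-01, -1.83059159e-04, -9.17932350e-04]), 'ft_force': array([ 0.45234093,  0.34572305, -0.46130097]), 'ft_torque': array([-0.01471765, -0.00155171,  0.0202031 ]), 'grasp_force': 0.0, 'grip_width': 0.08548640620204372}
```

View pics/top0.png

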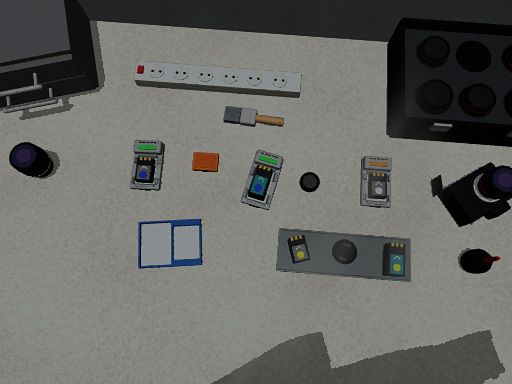

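View pics/side0.png

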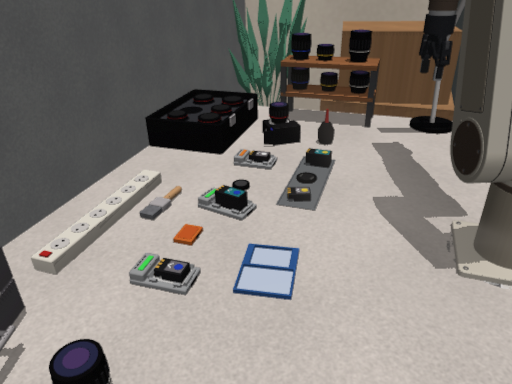

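The top view shows the small green charger at about (147,165), the large green charger at (262,180) and the amber one at (377,182). The tray is at (170,243). On the mat are small_flat at (299,249), a round cap at (345,251) and large_flat at (397,259). The side view agrees with this layout. Next I'll measure.

```bash
cat > h.py <<'E'
import numpy as np,cv2
from workcell import imaging
def cal(n):
    c=imaging.calibration(n); return [np.array(c[k],float) for k in("mtx","R","t")]
def cloud(n,d):
    K,R,t=cal(n); v,u=np.mgrid[:d.shape[0],:d.shape[1]]
    pc=np.stack([(u-K[0,2])/K[0,0]*d,(v-K[1,2])/K[1,1]*d,d],-1)
    W=(pc-t)@R; W[d==0]=np.nan; return W
def proj(n,X):
    K,R,t=cal(n); q=(np.atleast_2d(X)@R.T+t)@K.T; return q[:,:2]/q[:,2:]
def rect(W,m):
    "min-area rectangle of masked points: centre, yaw of long side, sizes, median z"
    P=W[m]; P=P[~np.isnan(P[:,0])]
    (c,s,a)=cv2.minAreaRect((P[:,:2]*1000).astype(np.float32))
    if s[0]<s[1]: s=s[::-1]; a+=90
    a=(a+90)%180-90
    return np.round(c,1),round(a,1),np.round(s,1),round(float(np.median(P[:,2])*1000),1),len(P)
E
python3 - <<'E'
from h import *
T=np.load("top0.npz"); W=cloud("top",T["d"]); S=np.load("side0.npz"); V=cloud("side",S["d"])
p=T["p"]
rs={"smallC":(130,138,168,192),"largeC":(240,148,288,212),"busy":(358,152,396,210),"sflat":(284,230,316,268),"lflat":(378,236,412,280),"tray":(132,215,208,272)}
crops=[]
for k,(a,b,c,d) in rs.items():
    m=np.zeros(p.shape[:2],bool); m[b:d,a:c]=1
    z=W[...,2]
    print(k,"bench",np.nanpercentile(z[m],10).round(4),"hist",np.histogram(z[m]*1000,np.arange(-4,60,4))[0])
    crops.append(cv2.resize(p[b:d,a:c,::-1],(260,290),interpolation=cv2.INTER_CUBIC) if 0 else cv2.copyMakeBorder(cv2.resize(p[b:d,a:c,::-1],None,fx=4,fy=4,interpolation=cv2.INTER_CUBIC)[:290,:260],0,max(0,290-4*(d-b)),0,max(0,260-4*(c-a)),0))
cv2.imwrite("pics/z.png",np.vstack([np.hstack(crops[:3]),np.hstack(crops[3:5]+[crops[5][:290,:260]])]))
E
```

```text
smallC bench -0.0014 hist [386 180  46 270 167 144 101 195 295 238   4   0   0   0   0]
largeC bench -0.0017 hist [848 594  34 271 192 118 105 193 153  15  10   7  10 261 228]
busy bench -0.0007 hist [335 350  29 239 222 127 116 173 292 295  19   0   0   0   0]
sflat bench 0.0012 hist [ 36 557 168   8   7   6 197 231   2   0   0   0   0   0   0]
lflat bench 0.0011 hist [ 70 495 217  15  21  16  25  17  23  16  40 351 181   0   0]
tray bench -0.0016 hist [1027 2126  725  396    4    0    0    0    0    0    0    0    0    0
    0]
```

View pics/z.png

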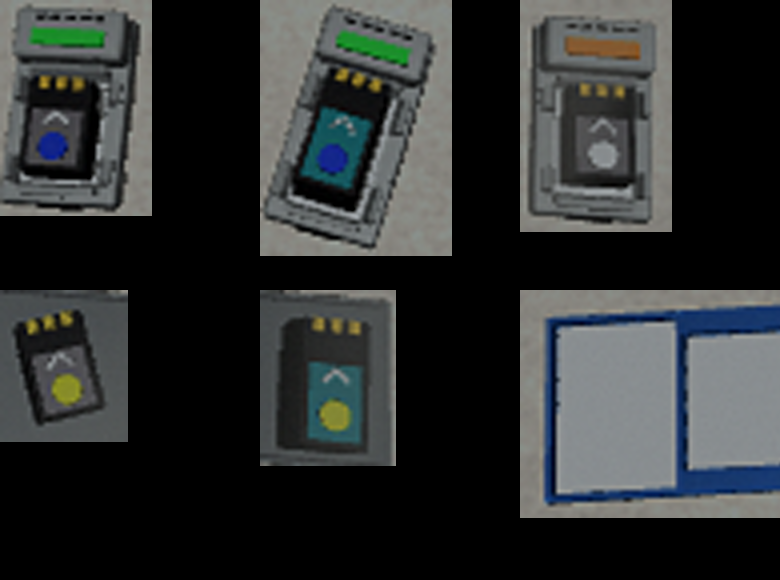

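The crops show every battery, seated or flat, with its gold contacts toward the top of the image (roughly world +x), the same way as the charger housings. So no battery needs a half turn.

```bash
cat > m.py <<'E'
from h import *
import sys
def run(tag):
  for n,boxes in (("top",{"smallC":(128,136,168,194),"largeC":(236,146,290,214),"busy":(356,150,398,212),"sflat":(282,228,318,270),"lflat":(376,234,414,282),"tray":(130,212,210,274)}),):
    T=np.load(f"{n}{tag}.npz"); W=cloud(n,T["d"]); z=W[...,2]*1000; p=T["p"].astype(int)
    hsv=cv2.cvtColor(T["p"],cv2.COLOR_RGB2HSV); dark=(p.max(-1)<75)|(hsv[...,1]>110)
    for k,(a,b,c,d) in boxes.items():
        m=np.zeros(z.shape,bool); m[b:d,a:c]=1
        zr={"smallC":(30,37),"largeC":(46,58),"busy":(30,37),"sflat":(19,28),"lflat":(38,48),"tray":(-9,15)}[k]
        if k=="tray":
            mm=m&(hsv[...,0]>100)&(hsv[...,0]<125)&(hsv[...,1]>120); print(k,*rect(W,mm)); continue
        print(k,"batt",*rect(W,m&(z>zr[0])&(z<zr[1])))
        if "flat" not in k:
            print("   foot",*rect(W,m&(z>7)&(z<60)))
            # housing: light, z 23..31
            h=m&(z>23)&(z<31.5)&((p.max(-1)>75)); h=cv2.morphologyEx(h.astype(np.uint8),cv2.MORPH_OPEN,np.ones((3,3)))
            q,l,st,_=cv2.connectedComponentsWithStats(h); i=1+np.argmax(st[1:,4]); print("   hous",*rect(W,l==i))
            lam=m&(hsv[...,1]>100)&(p[...,2]<120)&(p[...,1]>80)&(hsv[...,0]<75); print("   lamp",*rect(W,lam))
if __name__=="__main__": run(sys.argv[1])
E
python3 m.py 0; python3 - <<'E'
from h import *
# side-view height check
S=np.load("side0.npz");V=cloud("side",S["d"])
hs=cv2.cvtColor(S["p"],cv2.COLOR_RGB2HSV)
for nm,(u,v) in {"smallC":(178,266),"largeC":(234,192),"busy":(262,156),"sflat":(302,193),"lflat":(320,154),"traySide":(268,280),"traySmall":(272,259)}.items():
    print(nm,(np.nanmedian(V[v-1:v+2,u-1:u+2].reshape(-1,3),0)*1000).round(1))
E
```

```text
smallC batt [636.3 264.8] 7.4 [103.1  55.3] 32.5 398
   foot [628.9 268. ] 0.9 [120.6  70.9] 24.5 1436
   hous [672.5 270.7] -89.3 [65.7 29.5] 27.9 237
   lamp [655.7 269.2] -84.5 [44.7 38.7] 30.0 96
largeC batt [601.6 -10. ] -13.3 [71.4 37.9] 51.9 495
   foot [615. -14.] -12.0 [133.9  70. ] 26.3 1579
   hous [668.5  -5.3] 4.2 [33.8 24.1] 28.0 97
   lamp [648.4 -21.2] 76.2 [43.2 37.1] 30.0 93
busy batt [ 640.1 -292.1] 7.7 [99.3 57.9] 33.0 454
   foot [ 632.1 -287.6] 0.5 [119.9  72. ] 25.6 1493
   hous [ 674.7 -288. ] 86.2 [64.3 29.4] 28.3 195
   lamp [ 661.6 -287.8] -85.4 [43.1 37.1] 30.4 87
sflat batt [ 456.2 -110.5] 18.3 [57.6 39.2] 24.1 431
lflat batt [ 448.3 -325.6] -1.0 [71.3 37.9] 43.2 562
tray [446.6 189.2] -82.1 [146.9 108.6] 8.0 797
smallC [598.7 266.9  34.4]
largeC [589.6  -2.8  53.1]
busy [ 603.5 -269.    32.3]
sflat [442.6 -97.   23.7]
lflat [ 438.4 -309.7   42.1]
traySide [435.2 220.1   3.6]
traySmall [446.6 155.8   3. ]
```

```bash
cat > go.py <<'E'
"usage: go.py x y z yaw_deg (mm) -> shift and turn in tool axes from where the tool is"
import sys,numpy as np
from scipy.spatial.transform import Rotation as Ro
from workcell import get_obs
o=get_obs(); x,y,z,a=map(float,sys.argv[1:5])
R=Ro.from_quat(o["tool_rot"]); G=Ro.from_euler("z",a,degrees=True)*Ro.from_euler("x",180,degrees=True)
tx=R.as_matrix()[:,0]
print("t%.2f pos"%o["clock"],(o["eef_pos"]*1000).round(1),"yaw %.1f"%np.degrees(np.arctan2(tx[1],tx[0])),"j1 %.2f j6 %.2f"%(o["joint_pos"][0],o["joint_pos"][5]),"grip",round(float(o["grip_width"]),4),round(float(o["grasp_force"]),1))
d=R.inv().apply(np.array([x,y,z])/1000-o["eef_pos"])
print("rot",(R.inv()*G).as_rotvec().round(3),"shift",d.round(4),"dist %.3f"%np.linalg.norm(d))
E
python3 - <<'E'
from h import *
T=np.load("top0.npz");W=cloud("top",T["d"]);z=W[...,2]*1000;X=W[...,0]*1000;Y=W[...,1]*1000
p=T["p"].astype(int)
m=np.zeros(z.shape,bool);m[136:194,128:168]=1
hsv=cv2.cvtColor(T["p"],cv2.COLOR_RGB2HSV)
b=m&(z>30)&(z<37)&(X<648)
print("smallC",rect(W,cv2.morphologyEx(b.astype(np.uint8),cv2.MORPH_OPEN,np.ones((3,3)))>0))
# footprints of chargers at base level and side-lip height in the finger gap
for n,cx,cy,a in (("S",614.7,267.8,.9),("L",600.8,-11,-12.7)):
    r=np.radians(a);u=(X-cx)*np.cos(r)+(Y-cy)*np.sin(r);v=-(X-cx)*np.sin(r)+(Y-cy)*np.cos(r)
    g=(abs(u)<14)
    for lo in range(20,48,3): print(n,lo,[round(float(np.nanmedian(z[g&(s*v>lo)&(s*v<lo+3)])),1) for s in(1,-1)],end=" ")
    h=(z>26)&(z<30.5)&(u>40)&(abs(v)<40); print("\n",n,"housing u",np.nanpercentile(u[h],[1,99]).round(1),"v",np.nanpercentile(v[h],[1,99]).round(1))
E
python3 go.py 601 -10.5 120 -13
```

```text
smallC (array([613.7, 267.1]), 4.2, array([53.1, 38.4]), 32.8, 318)
S 20 [nan, 11.9] S 23 [12.2, 11.8] S 26 [12.4, 11.1] S 29 [10.0, 11.4] S 32 [10.3, 8.8] S 35 [8.8, -0.0] S 38 [0.1, -0.7] S 41 [-0.4, -0.1] S 44 [-0.9, -1.3] S 47 [-0.6, -0.1] 
 S housing u [ 43.2 248.3] v [-35.   31.7]
L 20 [nan, 12.0] L 23 [11.4, 11.1] L 26 [12.2, 11.6] L 29 [11.5, 11.7] L 32 [10.6, 10.2] L 35 [-0.8, -0.1] L 38 [-0.4, -0.4] L 41 [-0.8, -0.3] L 44 [0.3, -0.2] L 47 [-1.2, 0.4] 
 L housing u [ 50.5 259.6] v [-30.1  33.4]
t0.10 pos [ 173.  -468.5  205.4] yaw 20.3 j1 -1.22 j6 1.57 grip 0.0855 0.0
rot [-0.002  0.001  0.581] shift [ 0.5601 -0.2812  0.0859] dist 0.633
  return np.nanmean(a, axis, out=out, keepdims=keepdims)
```

Careful with the scale: shifts go in shares of 500 mm and turns go in shares of 180 degrees. That gives: 0.28 m / 0.5 = 0.56, 0.22 m / 0.5 = 0.44.

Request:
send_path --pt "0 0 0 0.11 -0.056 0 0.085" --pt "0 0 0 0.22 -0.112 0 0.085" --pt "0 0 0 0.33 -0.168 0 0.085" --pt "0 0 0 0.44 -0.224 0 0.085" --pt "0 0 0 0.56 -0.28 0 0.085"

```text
refused: offsets: the value is too long (schema: maxItems 1). Nothing was moved.
```

The error is about the shape of the input: a list holding one list of rows, three levels of brackets. Fixing that and sending the same move.

Request:
send_path --offsets '[[[0, 0, 0, 0.11, -0.056, 0, 0.085], [0, 0, 0, 0.22, -0.112, 0, 0.085], [0, 0, 0, 0.33, -0.168, 0, 0.085], [0, 0, 0, 0.44, -0.224, 0, 0.085], [0, 0, 0, 0.56, -0.28, 0, 0.085]]]'

```text
clock: 0.72
eef_pos: [0.3856, -0.2416, 0.206]
tool_rot: [0.984, 0.176, -0.0, -0.0]
ft_force: [0.7, -0.1, 0.9]
grip_width: 0.0846
grasp_force: 0.0
```

```bash
python3 go.py 601 -10.5 120 -13
```

```text
t0.72 pos [ 385.6 -241.6  206. ] yaw 20.3 j1 -0.56 j6 2.23 grip 0.0846 0.0
rot [0.   0.   0.58] shift [ 0.2821 -0.1423  0.086 ] dist 0.327
```

In the tool's units: 0.282 m / 0.5 = 0.564, 0.086 m / 0.5 = 0.172, -0.18 rad / 3.1416 = -0.0573.

Request:
send_path --offsets '[[[0, 0, -0.0573, 0.06, -0.03, 0, 0.085], [0, 0, -0.1146, 0.14, -0.07, 0, 0.085], [0, 0, -0.1719, 0.22, -0.11, 0, 0.085], [0, 0, -0.2292, 0.3, -0.15, 0, 0.085], [0, 0, -0.2865, 0.38, -0.19, 0, 0.085], [0, 0, -0.3438, 0.46, -0.23, 0, 0.085], [0, 0, -0.4011, 0.564, -0.284, 0, 0.085], [0, 0, -0.4584, 0.564, -0.284, 0.06, 0.085], [0, 0, -0.5157, 0.564, -0.284, 0.12, 0.085], [0, 0, -0.573, 0.564, -0.284, 0.172, 0.085]]]'

```text
clock: 1.98
eef_pos: [0.5994, -0.0121, 0.1182]
tool_rot: [0.471, 0.882, -0.001, -0.001]
ft_force: [0.0, -0.2, 0.4]
grip_width: 0.0849
grasp_force: 0.0
```

```bash
python3 go.py 601 -10.5 120 167
```

```text
t1.98 pos [599.4 -12.1 118.2] yaw 123.8 j1 -0.02 j6 0.96 grip 0.0849 0.0
rot [-0.001 -0.002 -0.754] shift [ 0.0004  0.0022 -0.0018] dist 0.003
```

In the tool's units: 0.076 m / 0.5 = 0.152, 0.07 m / 0.5 = 0.14, -0.754 rad / 3.1416 = -0.24.

Request:
send_path --offsets '[[[0, 0, -0.0573, 0, 0.004, 0, 0.085], [0, 0, -0.1146, 0, 0.004, 0, 0.085], [0, 0, -0.1719, 0, 0.004, 0, 0.085], [0, 0, -0.24, 0, 0.004, 0, 0.085], [0, 0, -0.24, 0, 0.004, 0.04, 0.085], [0, 0, -0.24, 0, 0.004, 0.1, 0.085], [0, 0, -0.24, 0, 0.004, 0.14, 0.085], [0, 0, -0.24, 0, 0.004, 0.152, 0.085], [0, 0, -0.24, 0, 0.004, 0.152, 0.085]]]'

```text
clock: 3.1
eef_pos: [0.6015, -0.0113, 0.0439]
tool_rot: [0.117, 0.993, -0.0, -0.0]
ft_force: [-0.3, 0.1, 1.1]
grip_width: 0.0848
grasp_force: 0.0
```

```bash
python3 go.py 601 -10.5 22 167
```

```text
t3.10 pos [601.5 -11.3  43.9] yaw 166.6 j1 -0.02 j6 0.21 grip 0.0848 0.0
rot [-0.    -0.001 -0.007] shift [0.0007 0.0007 0.0219] dist 0.022
```

In the tool's units: 0.022 m / 0.5 = 0.044, 0.012 m / 0.5 = 0.024.

Request:
send_path --offsets '[[[0, 0, 0, 0, 0, 0.024, 0.085], [0, 0, 0, 0, 0, 0.044, 0.085], [0, 0, 0, 0, 0, 0.044, 0.02], [0, 0, 0, 0, 0, 0.044, 0.02], [0, 0, 0, 0, 0, 0.044, 0.02], [0, 0, 0, 0, 0, 0.044, 0.02], [0, 0, 0, 0, 0, 0.044, 0.02]]]'

```text
clock: 3.98
eef_pos: [0.6026, -0.0111, 0.0231]
tool_rot: [0.117, 0.993, 0.0, 0.001]
ft_force: [0.7, 1.7, 4.3]
grip_width: 0.0349
grasp_force: 59.8
```

```bash
python3 go.py 601 -10.5 22 167
```

```text
t3.98 pos [602.6 -11.1  23.1] yaw 166.6 j1 -0.02 j6 0.22 grip 0.0349 59.8
rot [ 0.001  0.002 -0.007] shift [0.0017 0.0002 0.0011] dist 0.002
```

In the tool's units: -0.11 m / 0.5 = -0.22, -0.07 m / 0.5 = -0.14.

Request:
send_path --offsets '[[[0, 0, 0, 0, 0, -0.02, 0.02], [0, 0, 0, 0, 0, -0.06, 0.02], [0, 0, 0, 0, 0, -0.14, 0.02], [0, 0, 0, 0, 0, -0.22, 0.02], [0, 0, 0, 0, 0, -0.22, 0.02]]]'

```text
clock: 4.6
eef_pos: [0.6043, -0.0116, 0.1362]
tool_rot: [0.117, 0.993, 0.0, 0.004]
ft_force: [1.2, 0.3, -2.4]
grip_width: 0.0351
grasp_force: 60.2
```

```bash
python3 go.py 442 222 120 187.9
```

```text
t4.60 pos [604.3 -11.6 136.2] yaw 166.6 j1 -0.02 j6 0.21 grip 0.0351 60.2
rot [-0.     0.007 -0.372] shift [0.2122 0.1896 0.0149] dist 0.285
```

In the tool's units: 0.2122 m / 0.5 = 0.4244, 0.205 m / 0.5 = 0.41, -0.372 rad / 3.1416 = -0.1184.

Request:
send_path --offsets '[[[0, 0, -0.0159, 0.05, 0.044, 0, 0.02], [0, 0, -0.0318, 0.12, 0.108, 0, 0.02], [0, 0, -0.0541, 0.2, 0.18, 0, 0.02], [0, 0, -0.0764, 0.28, 0.25, 0, 0.02], [0, 0, -0.0955, 0.36, 0.32, 0, 0.02], [0, 0, -0.1114, 0.41, 0.366, 0, 0.02], [0, 0, -0.1184, 0.4244, 0.3792, 0, 0.02], [0, 0, -0.1184, 0.4244, 0.3792, 0, 0.02]]]'

```text
clock: 5.6
eef_pos: [0.4387, 0.222, 0.1314]
tool_rot: [-0.069, 0.998, -0.001, -0.001]
ft_force: [-0.1, 0.8, -1.7]
grip_width: 0.0349
grasp_force: 60.2
```

```bash
python3 go.py 442 222 14 187.9; python3 - <<'E'
from workcell import imaging; import cv2,numpy as np
for n in("side","top"):
    p,d=imaging.camera(n); np.savez(f"{n}1.npz",p=p,d=d)
    if n=="side": cv2.imwrite("pics/s1.png",p[:,:,::-1])
E
python3 m.py 1 | grep -A3 largeC
```

```text
t5.60 pos [438.7 222.  131.4] yaw -172.0 j1 0.47 j6 0.33 grip 0.0349 60.2
rot [-0.001 -0.001  0.001] shift [-0.0034 -0.0003  0.1174] dist 0.117
largeC batt [0. 0.] 0.0 [0. 0.] nan 0
   foot [615.4 -14.3] -12.1 [134.4  69.8] 13.4 1583
   hous [665.  -16.6] 76.2 [49.2 26.5] 28.0 178
   lamp [648.5 -22. ] 79.6 [43.6 37.2] 29.0 97
  return _methods._mean(a, axis=axis, dtype=dtype,
  ret = ret.dtype.type(ret / rcount)
```

View pics/s1.png

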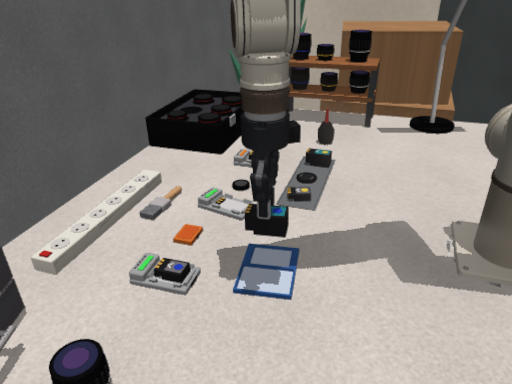

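The side view shows the battery hanging level in the gripper at about (268,218). The large charger is empty, and the tray's large compartment (265,281) is free. I'll lower it now.

In the tool's units: 0.112 m / 0.5 = 0.224, 0.108 m / 0.5 = 0.216.

Request:
send_path --offsets '[[[0, 0, 0, -0.0068, 0, 0.04, 0.02], [0, 0, 0, -0.0068, 0, 0.1, 0.02], [0, 0, 0, -0.0068, 0, 0.16, 0.02], [0, 0, 0, -0.0068, 0, 0.2, 0.02], [0, 0, 0, -0.0068, 0, 0.216, 0.02], [0, 0, 0, -0.0068, 0, 0.224, 0.02], [0, 0, 0, -0.0068, 0, 0.224, 0.02]]]'

```text
clock: 6.58
eef_pos: [0.4433, 0.2227, 0.0206]
tool_rot: [-0.069, 0.998, 0.0, 0.0]
ft_force: [-0.1, -0.3, -1.1]
grip_width: 0.0353
grasp_force: 60.2
```

```bash
python3 go.py 442 222 14.3 187.9
```

```text
t6.58 pos [443.3 222.7  20.6] yaw -172.1 j1 0.47 j6 0.33 grip 0.0353 60.2
rot [ 0.     0.001 -0.   ] shift [ 0.0014 -0.0005  0.0063] dist 0.007
```

In the tool's units: 0.0055 m / 0.5 = 0.011, 0.003 m / 0.5 = 0.006.

Request:
send_path --offsets '[[[0, 0, 0, 0, 0, 0.006, 0.02], [0, 0, 0, 0, 0, 0.011, 0.02], [0, 0, 0, 0, 0, 0.011, 0.02]]]'

```text
clock: 6.95
eef_pos: [0.4425, 0.2228, 0.0147]
tool_rot: [-0.069, 0.998, -0.0, -0.0]
ft_force: [-0.2, 1.5, -1.7]
grip_width: 0.035
grasp_force: 60.2
```

```bash
python3 go.py 442 222 14.3 187.9
```

```text
t6.95 pos [442.5 222.8  14.7] yaw -172.1 j1 0.47 j6 0.33 grip 0.035 60.2
rot [-0.    -0.     0.001] shift [ 0.0006 -0.0007  0.0004] dist 0.001
```

In the tool's units: 0.0007 m / 0.5 = 0.0014.

Request:
send_path --offsets '[[[0, 0, 0, 0, 0, 0.0014, 0.02], [0, 0, 0, 0, 0, 0.0014, 0.02]]]'

```text
clock: 7.2
eef_pos: [0.4428, 0.2229, 0.0142]
tool_rot: [-0.069, 0.998, 0.0, 0.0]
ft_force: [-0.9, 0.2, -0.7]
grip_width: 0.035
grasp_force: 60.4
```

Request:
send_path --offsets '[[[0, 0, 0, 0, 0, 0.0014, 0.02], [0, 0, 0, 0, 0, 0.0014, 0.02]]]'

```text
clock: 7.45
eef_pos: [0.4428, 0.2229, 0.0141]
tool_rot: [-0.069, 0.998, 0.0, 0.0]
ft_force: [-3.0, -0.3, 5.1]
grip_width: 0.0351
grasp_force: 61.2
```

Contact shows at about 5 N, so I'll release and rise.

In the tool's units: -0.1 m / 0.5 = -0.2, -0.06 m / 0.5 = -0.12.

Request:
send_path --offsets '[[[0, 0, 0, 0, 0, 0, 0.085], [0, 0, 0, 0, 0, 0, 0.085], [0, 0, 0, 0, 0, 0, 0.085], [0, 0, 0, 0, 0, 0, 0.085], [0, 0, 0, 0, 0, -0.04, 0.085], [0, 0, 0, 0, 0, -0.12, 0.085], [0, 0, 0, 0, 0, -0.2, 0.085], [0, 0, 0, 0, 0, -0.2, 0.085]]]'

```text
clock: 8.45
eef_pos: [0.4453, 0.2241, 0.1167]
tool_rot: [-0.069, 0.998, 0.001, 0.004]
ft_force: [0.5, -0.1, 0.3]
grip_width: 0.0848
grasp_force: 0.0
```

```bash
python3 go.py 614 267.5 110 182.5
```

```text
t8.45 pos [445.3 224.1 116.7] yaw -172.1 j1 0.47 j6 0.33 grip 0.0848 0.0
rot [0.003 0.007 0.095] shift [-0.173   0.0197  0.008 ] dist 0.174
```

```bash
cat > edge.py <<'E'
from h import *
def edges(f,cx,cy,zr,ur,vmax,a0=0):
    T=np.load(f);W=cloud("top",T["d"])*1000;P=W.reshape(-1,3)
    r=np.radians(a0);dx=P[:,0]-cx;dy=P[:,1]-cy;u=dx*np.cos(r)+dy*np.sin(r);v=-dx*np.sin(r)+dy*np.cos(r)
    k=(P[:,2]>zr[0])&(P[:,2]<zr[1])&(abs(v)<vmax)&(u>ur[0])&(u<ur[1]);u,v=u[k],v[k]
    out=[]
    for s in(1,-1):
        b=[(u[q].mean(),v[q][np.argmax(s*v[q])]) for q in (np.floor(u/4)==i for i in np.unique(np.floor(u/4))) if q.any()]
        b=np.array(b);c=np.polyfit(*b.T,1);res=b[:,1]-np.polyval(c,b[:,0]);g=abs(res)<2;c=np.polyfit(*b[g].T,1);out.append((round(a0+np.degrees(np.arctan(c[0])),2),round(c[1],1)))
    print(out)
edges("top0.npz",614,268,(6,60),(-38,70),45)
edges("top0.npz",614,268,(29,37),(-26,26),25)
edges("top1.npz",600.8,-11,(6,60),(-45,75),45,-12.5)
edges("top0.npz",600.8,-11,(46,60),(-33,33),30,-12.5)
E
python3 edge.py
```

```text
[(np.float64(1.54), np.float64(33.2)), (np.float64(1.81), np.float64(-35.0))]
[(np.float64(2.76), np.float64(17.8)), (np.float64(2.29), np.float64(-19.3))]
[(np.float64(-12.53), np.float64(33.9)), (np.float64(-12.06), np.float64(-34.2))]
[(np.float64(-13.56), np.float64(19.2)), (np.float64(-13.64), np.float64(-17.2))]
```

In the tool's units: -0.172 m / 0.5 = -0.344, 0.0197 m / 0.5 = 0.0394, 0.095 rad / 3.1416 = 0.0302.

Request:
send_path --offsets '[[[0, 0, 0.0064, -0.06, 0.006, 0, 0.085], [0, 0, 0.0159, -0.16, 0.018, 0, 0.085], [0, 0, 0.0255, -0.26, 0.03, 0, 0.085], [0, 0, 0.0302, -0.32, 0.036, 0.04, 0.085], [0, 0, 0.0302, -0.344, 0.0394, 0.08, 0.085], [0, 0, 0.0302, -0.344, 0.0394, 0.11, 0.085], [0, 0, 0.0302, -0.344, 0.0394, 0.11, 0.085]]]'

```text
clock: 9.32
eef_pos: [0.6079, 0.265, 0.0556]
tool_rot: [-0.022, 1.0, -0.001, -0.003]
ft_force: [-0.4, -0.7, -0.1]
grip_width: 0.085
grasp_force: 0.0
```

```bash
python3 go.py 614 267.2 20 182.5
```

```text
t9.32 pos [607.9 265.   55.6] yaw -177.5 j1 0.41 j6 0.37 grip 0.085 0.0
rot [-0.002 -0.005 -0.   ] shift [-0.0064  0.002   0.0355] dist 0.036
```

Request:
send_path --offsets '[[[0, 0, 0, 0, 0, 0, 0.085], [0, 0, 0, 0, 0, 0, 0.085]]]' --quiet true

```text
ok
```

```bash
python3 go.py 614 267.2 20 182.5
```

```text
t9.57 pos [610.7 266.3  59.8] yaw -177.5 j1 0.41 j6 0.37 grip 0.0853 0.0
rot [ 0.001  0.002 -0.   ] shift [-0.0033  0.0007  0.0398] dist 0.040
```

In the tool's units: 0.0395 m / 0.5 = 0.079, 0.028 m / 0.5 = 0.056.

Request:
send_path --offsets '[[[0, 0, 0, -0.0066, 0.0014, 0.024, 0.085], [0, 0, 0, -0.0066, 0.0014, 0.056, 0.085], [0, 0, 0, -0.0066, 0.0014, 0.079, 0.085], [0, 0, 0, -0.0066, 0.0014, 0.079, 0.085], [0, 0, 0, -0.0066, 0.0014, 0.079, 0.085]]]'

```text
clock: 10.2
eef_pos: [0.6136, 0.2668, 0.0187]
tool_rot: [-0.022, 1.0, -0.0, -0.0]
ft_force: [-0.2, 0.3, 0.4]
grip_width: 0.0849
grasp_force: 0.0
```

```bash
python3 go.py 614 267.2 20 182.5
```

```text
t10.20 pos [613.6 266.8  18.7] yaw -177.5 j1 0.41 j6 0.37 grip 0.0849 0.0
rot [-0. -0. -0.] shift [-0.0004  0.0004 -0.0013] dist 0.001
```

In the tool's units: -0.001 m / 0.5 = -0.002.

Request:
send_path --offsets '[[[0, 0, 0, 0, 0, -0.002, 0.02], [0, 0, 0, 0, 0, -0.002, 0.02], [0, 0, 0, 0, 0, -0.002, 0.02], [0, 0, 0, 0, 0, -0.002, 0.02], [0, 0, 0, 0, 0, -0.002, 0.02], [0, 0, 0, 0, 0, -0.002, 0.02]]]'

```text
clock: 10.95
eef_pos: [0.6136, 0.2668, 0.0198]
tool_rot: [-0.022, 1.0, -0.0, -0.0]
ft_force: [-0.5, -0.1, -0.6]
grip_width: 0.0199
grasp_force: 0.0
```

```bash
python3 go.py 614 267.2 20 182.5
```

```text
t10.95 pos [613.6 266.8  19.8] yaw -177.5 j1 0.41 j6 0.37 grip 0.0199 0.0
rot [-0. -0. -0.] shift [-0.0005  0.0004 -0.0002] dist 0.001
```

Request:
send_path --offsets '[[[0, 0, 0, 0, 0, -0.02, 0.02], [0, 0, 0, 0, 0, -0.06, 0.02], [0, 0, 0, 0, 0, -0.14, 0.02], [0, 0, 0, 0, 0, -0.18, 0.02], [0, 0, 0, 0, 0, -0.18, 0.02], [0, 0, 0, 0, 0, -0.18, 0.02]]]'

```text
clock: 11.7
eef_pos: [0.6131, 0.2666, 0.1091]
tool_rot: [-0.022, 1.0, -0.0, -0.001]
ft_force: [0.4, 0.5, -0.1]
grip_width: 0.0203
grasp_force: 0.0
```

```bash
python3 go.py 452 152 100 187.9
```

```text
t11.70 pos [613.1 266.6 109.1] yaw -177.5 j1 0.41 j6 0.37 grip 0.0203 0.0
rot [-0.    -0.001 -0.095] shift [ 0.1658 -0.1075  0.0093] dist 0.198
```

The fingers closed to 20 mm on nothing, so I'll look at the charger before trying again.

```bash
python3 - <<'E'
from workcell import imaging; import cv2,numpy as np
for n in("side","top"):
    p,d=imaging.camera(n); np.savez(f"{n}2.npz",p=p,d=d)
    q=p[120:320,90:310,::-1] if n=="side" else p[120:290,100:300,::-1]
    cv2.imwrite(f"pics/{n}2.png",cv2.resize(q,None,fx=2.8,fy=2.8,interpolation=cv2.INTER_CUBIC))
E
```

```text
(no output)
```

View pics/side2.png

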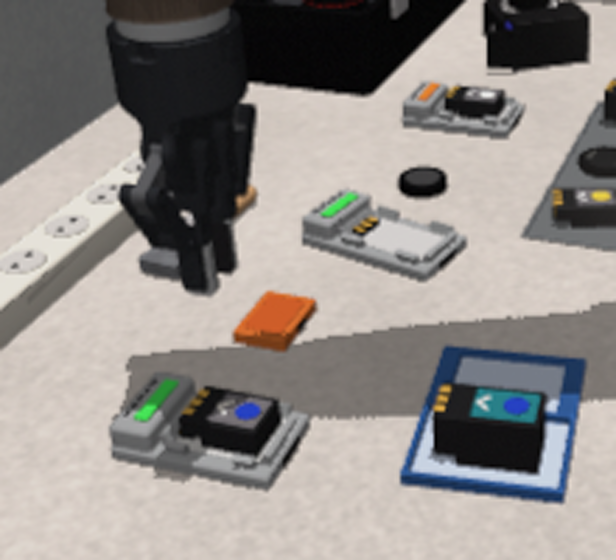

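The battery still looks seated in the small charger, and large_charged lies properly in the tray. I'll measure where the fingertips really are against the TCP, and whether the battery shifted.

```bash
python3 - <<'E'
from h import *
from workcell import get_obs
print(get_obs()["eef_pos"])
for n in("side","top"):
    T=np.load(f"{n}2.npz");W=cloud(n,T["d"])*1000;P=W.reshape(-1,3);P=P[~np.isnan(P[:,0])]
    k=(abs(P[:,0]-613)<70)&(abs(P[:,1]-266)<70)&(P[:,2]>70);Q=P[k]
    print(n,len(Q),"z pct",np.percentile(Q[:,2],[0,1,3,10]).round(1)); q=Q[Q[:,2]<Q[:,2].min()+25]; print(" x",q[:,0].min(),q[:,0].max()," y",q[:,1].min(),q[:,1].max())
    for lo in range(90,190,6):
        q=Q[(Q[:,2]>lo)&(Q[:,2]<lo+6)]
        if len(q): print("  ",lo,len(q),q[:,:2].min(0).round(0),q[:,:2].max(0).round(0))
    k=(abs(P[:,0]-613)<45)&(abs(P[:,1]-267)<26)&(P[:,2]>29)&(P[:,2]<40)&(P[:,0]<650); q=P[k]; 
    print(" batt",len(q), q[:,2].mean() if len(q) else 0, cv2.minAreaRect(q[:,:2].astype(np.float32)) if len(q) else 0)
E
```

```text
[0.61256047 0.26635613 0.10816335]
side 11294 z pct [133.6 148.6 170.5 217.2]
 x 599.7052200722906 618.1879187502923  y 248.56839862670344 292.4834965402366
   132 23 [601. 254.] [618. 286.]
   138 46 [600. 251.] [618. 290.]
   144 62 [600. 249.] [617. 292.]
   150 62 [600. 251.] [617. 292.]
   156 58 [600. 252.] [618. 292.]
   162 65 [599. 249.] [619. 292.]
   168 51 [600. 246.] [615. 292.]
   174 48 [598. 233.] [614. 305.]
   180 94 [596. 229.] [622. 311.]
   186 116 [597. 220.] [622. 315.]
 batt 440 33.13911709043392 ((611.8155517578125, 269.39495849609375), (57.74687194824219, 41.743404388427734), 1.4868108034133911)
top 7892 z pct [131.6 158.8 189.2 270. ]
 x 600.9887945157169 617.901940265313  y 241.35721888596643 289.3251883264365
   126 1 [607. 276.] [607. 276.]
   132 10 [602. 248.] [618. 278.]
   138 17 [601. 246.] [614. 289.]
   144 27 [601. 242.] [615. 289.]
   150 16 [602. 242.] [614. 282.]
   156 21 [601. 241.] [614. 288.]
   162 14 [602. 244.] [613. 282.]
   168 17 [601. 241.] [612. 280.]
   174 22 [599. 242.] [611. 306.]
   180 59 [599. 225.] [626. 308.]
   186 51 [599. 221.] [622. 309.]
 batt 381 32.45870000906014 ((613.5872192382812, 267.3587646484375), (58.48555374145508, 39.90748977661133), 0.444899320602417)
```

```bash
python3 - <<'E'
from h import *
def tip(f,n,x,y,zlo,r=60):
    T=np.load(f);W=cloud(n,T["d"])*1000;P=W.reshape(-1,3);P=P[~np.isnan(P[:,0])]
    Q=P[(abs(P[:,0]-x)<r)&(abs(P[:,1]-y)<r)&(P[:,2]>zlo)]
    if not len(Q): print(f,"none");return
    print(f,"min z",np.sort(Q[:,2])[[0,4,15]].round(1))
    for lo in range(int(Q[:,2].min()),int(Q[:,2].min())+60,8):
        q=Q[(Q[:,2]>=lo)&(Q[:,2]<lo+8)]
        if len(q): print("  ",lo,len(q),q[:,:2].min(0).round(0),q[:,:2].max(0).round(0))
tip("side0.npz","side",173,-469,120)
tip("side1.npz","side",439,222,100)
tip("top1.npz","top",439,222,100)
T=np.load("top2.npz");W=cloud("top",T["d"]);P=W*1000
m=(abs(P[...,0]-443)<60)&(abs(P[...,1]-222)<50)&(P[...,2]>36)&(P[...,2]<52)
print("large in tray",rect(W,m))
S=np.load("side2.npz");W=cloud("side",S["d"]);P=W*1000
m=(abs(P[...,0]-443)<60)&(abs(P[...,1]-222)<50)&(P[...,2]>39)&(P[...,2]<52)
print("large in tray side",rect(W,m))
E
```

```text
side0.npz min z [242.8 245.  246.1]
   242 37 [ 145. -516.] [ 198. -417.]
   250 51 [ 144. -514.] [ 198. -411.]
   258 51 [ 144. -512.] [ 197. -411.]
   266 53 [ 144. -513.] [ 198. -409.]
   274 51 [ 146. -519.] [ 197. -412.]
   282 44 [ 145. -527.] [ 204. -410.]
   290 47 [ 144. -528.] [ 207. -413.]
   298 55 [ 142. -528.] [ 206. -410.]
side1.npz min z [118.6 120.8 121.6]
   118 91 [399. 202.] [453. 245.]
   126 165 [399. 200.] [469. 247.]
   134 167 [399. 202.] [469. 248.]
   142 172 [399. 203.] [468. 247.]
   150 158 [399. 204.] [468. 248.]
   158 380 [399. 200.] [473. 253.]
   166 72 [423. 200.] [445. 255.]
   174 72 [423. 199.] [445. 255.]
top1.npz min z [120.4 123.7 125.5]
   120 25 [401. 197.] [440. 234.]
   128 25 [404. 197.] [439. 210.]
   136 22 [403. 197.] [434. 224.]
   144 28 [401. 197.] [475. 232.]
   152 182 [402. 197.] [475. 237.]
   160 166 [403. 196.] [474. 235.]
   168 8 [432. 191.] [437. 201.]
   176 4 [432. 190.] [437. 199.]
large in tray (array([442.5, 222.1]), 7.4, array([71.3, 39.2]), 42.3, 568)
large in tray side (array([440.5, 224.8]), 8.2, array([71.5, 40. ]), 43.1, 553)
```

The cause is clear. The real fingertips sit about 24 mm above the reported TCP: +37 mm when open and +24 mm when nearly shut, seen at three poses. I'll aim z about 25 mm lower from here on.

In the tool's units: 0.108 m / 0.5 = 0.216, 0.1 m / 0.5 = 0.2, 0.02 rad / 3.1416 = 0.0064.

Request:
send_path --offsets '[[[0, 0, 0, 0, 0, 0, 0.085], [0, 0, 0, 0, 0, 0.04, 0.085], [0, 0, 0.0064, 0, 0, 0.1, 0.085], [0, 0, 0.0064, 0, 0, 0.16, 0.085], [0, 0, 0.0064, 0, 0, 0.2, 0.085], [0, 0, 0.0064, 0, 0, 0.216, 0.085], [0, 0, 0.0064, 0, 0, 0.216, 0.085], [0, 0, 0.0064, 0, 0, 0.216, 0.085]]]'

```text
clock: 12.8
eef_pos: [0.6144, 0.2672, 0.003]
tool_rot: [-0.012, 1.0, 0.0, 0.001]
ft_force: [0.1, 0.3, 0.2]
grip_width: 0.0851
grasp_force: 0.0
```

```bash
python3 go.py 613.6 267.2 -5 181.5
```

```text
t12.80 pos [614.4 267.2   3. ] yaw -178.7 j1 0.41 j6 0.39 grip 0.0851 0.0
rot [ 0.001  0.002 -0.003] shift [0.0008 0.     0.008 ] dist 0.008
```

In the tool's units: 0.006 m / 0.5 = 0.012.

Request:
send_path --offsets '[[[0, 0, 0, 0, 0, 0.012, 0.085], [0, 0, 0, 0, 0, 0.012, 0.085], [0, 0, 0, 0, 0, 0.012, 0.03], [0, 0, 0, 0, 0, 0.012, 0.03], [0, 0, 0, 0, 0, 0.012, 0.03], [0, 0, 0, 0, 0, 0.012, 0.03], [0, 0, 0, 0, 0, 0.012, 0.03]]]'

```text
clock: 13.68
eef_pos: [0.614, 0.267, -0.0036]
tool_rot: [-0.012, 1.0, 0.0, 0.001]
ft_force: [-0.1, 0.4, 3.2]
grip_width: 0.0371
grasp_force: 61.0
```

```bash
python3 go.py 613.6 267.2 -5 181.5
```

```text
t13.68 pos [614.  267.   -3.6] yaw -178.7 j1 0.41 j6 0.39 grip 0.0371 61.0
rot [ 0.     0.001 -0.003] shift [0.0004 0.0002 0.0014] dist 0.001
```

In the tool's units: -0.09 m / 0.5 = -0.18, -0.07 m / 0.5 = -0.14.

Request:
send_path --offsets '[[[0, 0, 0, 0, 0, -0.02, 0.03], [0, 0, 0, 0, 0, -0.06, 0.03], [0, 0, 0, 0, 0, -0.14, 0.03], [0, 0, 0, 0, 0, -0.18, 0.03], [0, 0, 0, 0, 0, -0.18, 0.03], [0, 0, 0, 0, 0, -0.18, 0.03]]]'

```text
clock: 14.42
eef_pos: [0.6127, 0.2664, 0.0846]
tool_rot: [-0.012, 1.0, -0.0, -0.001]
ft_force: [-0.7, -0.6, -0.7]
grip_width: 0.0374
grasp_force: 60.6
```

```bash
python3 go.py 452 151.6 86 187.9
```

```text
t14.43 pos [612.7 266.4  84.6] yaw -178.7 j1 0.41 j6 0.39 grip 0.0374 60.6
rot [-0.001 -0.002 -0.115] shift [ 0.1633 -0.111  -0.001 ] dist 0.197
```

In the tool's units: 0.163 m / 0.5 = 0.326, 0.158 m / 0.5 = 0.316, -0.115 rad / 3.1416 = -0.0366.

Request:
send_path --offsets '[[[0, 0, -0.0064, 0.04, -0.028, 0, 0.03], [0, 0, -0.0159, 0.12, -0.082, 0, 0.03], [0, 0, -0.0255, 0.2, -0.136, 0, 0.03], [0, 0, -0.0318, 0.27, -0.184, 0, 0.03], [0, 0, -0.0366, 0.316, -0.214, 0, 0.03], [0, 0, -0.0366, 0.326, -0.222, 0, 0.03], [0, 0, -0.0366, 0.326, -0.222, 0, 0.03], [0, 0, -0.0366, 0.326, -0.222, 0, 0.03]]]'

```text
clock: 15.42
eef_pos: [0.4542, 0.1526, 0.0856]
tool_rot: [-0.069, 0.998, 0.0, 0.0]
ft_force: [1.6, -0.6, -1.3]
grip_width: 0.0372
grasp_force: 60.6
```

```bash
python3 go.py 452 151.6 -12 187.9
```

```text
t15.43 pos [454.2 152.6  85.6] yaw -172.1 j1 0.32 j6 0.19 grip 0.0372 60.6
rot [0.    0.001 0.001] shift [ 0.0024 -0.0007  0.0976] dist 0.098
```

In the tool's units: 0.096 m / 0.5 = 0.192, 0.094 m / 0.5 = 0.188.

Request:
send_path --offsets '[[[0, 0, 0, 0.004, -0.002, 0.04, 0.03], [0, 0, 0, 0.004, -0.002, 0.1, 0.03], [0, 0, 0, 0.004, -0.002, 0.15, 0.03], [0, 0, 0, 0.004, -0.002, 0.176, 0.03], [0, 0, 0, 0.004, -0.002, 0.188, 0.03], [0, 0, 0, 0.004, -0.002, 0.192, 0.03], [0, 0, 0, 0.004, -0.002, 0.192, 0.03], [0, 0, 0, 0.004, -0.002, 0.192, 0.03]]]'

```text
clock: 16.42
eef_pos: [0.452, 0.151, -0.0095]
tool_rot: [-0.069, 0.998, 0.0, 0.001]
ft_force: [0.3, 0.4, -0.8]
grip_width: 0.0373
grasp_force: 60.6
```

```bash
python3 go.py 452 151.6 -12.6 187.9
```

```text
t16.43 pos [452.  151.   -9.5] yaw -172.1 j1 0.32 j6 0.18 grip 0.0373 60.6
rot [0.    0.002 0.   ] shift [-0.0001  0.0006  0.0031] dist 0.003
```

In the tool's units: 0.0025 m / 0.5 = 0.005, 0.002 m / 0.5 = 0.004.

Request:
send_path --offsets '[[[0, 0, 0, 0, 0, 0.004, 0.03], [0, 0, 0, 0, 0, 0.005, 0.03], [0, 0, 0, 0, 0, 0.005, 0.03]]]'

```text
clock: 16.8
eef_pos: [0.4513, 0.1508, -0.0127]
tool_rot: [-0.069, 0.998, 0.0, 0.0]
ft_force: [0.3, 1.3, -0.5]
grip_width: 0.0369
grasp_force: 60.7
```

Request:
send_path --offsets '[[[0, 0, 0, 0, 0, 0.0014, 0.03], [0, 0, 0, 0, 0, 0.0014, 0.03]]]'

```text
clock: 17.05
eef_pos: [0.4513, 0.1507, -0.0127]
tool_rot: [-0.069, 0.998, 0.0, 0.0]
ft_force: [-1.7, -1.5, 5.9]
grip_width: 0.0372
grasp_force: 61.4
```

Contact again. I'll open only to 55 mm so the finger backs clear the large battery next to it.

Careful with the scale: shifts go in shares of 500 mm and turns go in shares of 180 degrees. That gives: -0.13 m / 0.5 = -0.26, -0.11 m / 0.5 = -0.22.

Request:
send_path --offsets '[[[0, 0, 0, 0, 0, 0, 0.055], [0, 0, 0, 0, 0, 0, 0.055], [0, 0, 0, 0, 0, 0, 0.055], [0, 0, 0, 0, 0, -0.02, 0.055], [0, 0, 0, 0, 0, -0.06, 0.055], [0, 0, 0, 0, 0, -0.14, 0.055], [0, 0, 0, 0, 0, -0.22, 0.055], [0, 0, 0, 0, 0, -0.26, 0.085], [0, 0, 0, 0, 0, -0.26, 0.085], [0, 0, 0, 0, 0, -0.26, 0.085]]]'

```text
clock: 18.3
eef_pos: [0.4507, 0.1506, 0.116]
tool_rot: [-0.069, 0.998, -0.0, -0.001]
ft_force: [-0.1, -0.5, -0.7]
grip_width: 0.0848
grasp_force: 0.0
```

```bash
python3 go.py 449 -322 115 179
```

```text
t18.30 pos [450.7 150.6 116. ] yaw -172.1 j1 0.32 j6 0.18 grip 0.0848 0.0
rot [-0.    -0.001  0.156] shift [ 0.0668 -0.4678  0.0011] dist 0.473
```

In the tool's units: -0.4714 m / 0.5 = -0.9428, -0.455 m / 0.5 = -0.91, 0.156 rad / 3.1416 = 0.0497.

Request:
send_path --offsets '[[[0, 0, 0.0064, 0.01, -0.07, 0, 0.085], [0, 0, 0.0127, 0.024, -0.17, 0, 0.085], [0, 0, 0.0191, 0.04, -0.28, 0, 0.085], [0, 0, 0.0255, 0.056, -0.39, 0, 0.085], [0, 0, 0.0318, 0.072, -0.5, 0, 0.085], [0, 0, 0.0382, 0.088, -0.61, 0, 0.085], [0, 0, 0.0446, 0.104, -0.72, 0, 0.085], [0, 0, 0.0497, 0.118, -0.83, 0, 0.085], [0, 0, 0.0497, 0.13, -0.91, 0, 0.085], [0, 0, 0.0497, 0.134, -0.9428, 0, 0.085]]]'

```text
clock: 19.55
eef_pos: [0.4487, -0.3269, 0.1147]
tool_rot: [0.01, 1.0, 0.001, -0.001]
ft_force: [-0.6, 0.3, 0.1]
grip_width: 0.0851
grasp_force: 0.0
```

Request:
send_path --offsets '[[[0, 0, 0, 0, 0, 0.04, 0.085], [0, 0, 0, 0, 0, 0.1, 0.085], [0, 0, 0, 0, 0, 0.12, 0.085], [0, 0, 0, 0, 0, 0.12, 0.085]]]'

```text
clock: 20.05
eef_pos: [0.4493, -0.3241, 0.0556]
tool_rot: [0.008, 1.0, 0.001, -0.001]
ft_force: [0.8, 1.0, 0.5]
grip_width: 0.0851
grasp_force: 0.0
```

```bash
python3 go.py 448.3 -325.6 -10 179;  python3 - <<'E'
from workcell import imaging; import cv2,numpy as np
p,d=imaging.camera("top"); np.savez("top3.npz",p=p,d=d); cv2.imwrite("pics/t3.png",cv2.resize(p[120:300,110:430,::-1],None,fx=2.4,fy=2.4,interpolation=cv2.INTER_CUBIC))
from h import *
W=cloud("top",d);P=W*1000
def f(nm,x,y,r,zl,zh): print(nm,rect(W,(abs(P[...,0]-x)<r)&(abs(P[...,1]-y)<r)&(P[...,2]>zl)&(P[...,2]<zh)))
f("tray L",443,222,45,38,48);f("tray S",451,151,38,19,28);f("sflat",456,-110,45,19,28)
E
```

```text
t20.05 pos [ 449.3 -324.1   55.6] yaw 179.0 j1 -0.63 j6 -0.61 grip 0.0851 0.0
rot [ 0.002 -0.002  0.001] shift [ 0.0009 -0.0016  0.0656] dist 0.066
tray L (array([442.3, 221.8]), 8.1, array([71.5, 38.7]), 42.4, 552)
tray S (array([451.6, 149.4]), 7.5, array([56.8, 38.7]), 23.5, 422)
sflat (array([ 456. , -110.3]), 18.2, array([57.2, 38.8]), 23.9, 431)
```

View pics/t3.png

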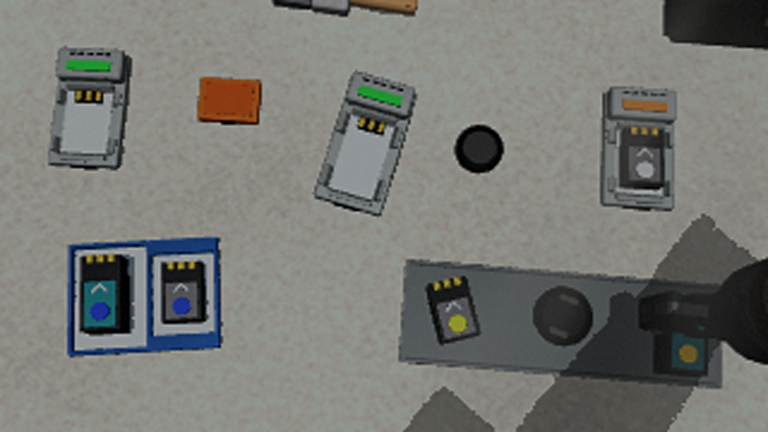

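The crop shows both charged batteries flat in their compartments ((103,295) and (183,292)) and both green chargers empty. The fingers stand around large_flat at (685,345). I'll grip it.

Request:
send_path --offsets '[[[0, 0, 0, 0.002, -0.0032, 0.04, 0.085], [0, 0, 0, 0.002, -0.0032, 0.09, 0.085], [0, 0, 0, 0.002, -0.0032, 0.124, 0.085], [0, 0, 0, 0.002, -0.0032, 0.13, 0.085], [0, 0, 0, 0.002, -0.0032, 0.13, 0.085], [0, 0, 0, 0.002, -0.0032, 0.13, 0.03], [0, 0, 0, 0.002, -0.0032, 0.13, 0.03], [0, 0, 0, 0.002, -0.0032, 0.13, 0.03], [0, 0, 0, 0.002, -0.0032, 0.13, 0.03], [0, 0, 0, 0.002, -0.0032, 0.13, 0.03]]]'

```text
clock: 21.35
eef_pos: [0.4495, -0.3273, -0.0076]
tool_rot: [0.009, 1.0, -0.0, 0.001]
ft_force: [-0.7, 0.3, 5.6]
grip_width: 0.0373
grasp_force: 62.3
```

```bash
python3 go.py 448.3 -325.6 -10 179; python3 - <<'E'
from h import *
import edge
edge.edges("top3.npz",614,268,(6,60),(-38,70),45,1.5)
edge.edges("top3.npz",601,-11,(6,60),(-45,75),45,-12.3)
W=cloud("top",np.load("top3.npz")["d"]);P=W*1000
for nm,x,y in(("S",629,268),("L",615,-14)):
    print(nm,rect(W,(abs(P[...,0]-x)<85)&(abs(P[...,1]-y)<52)&(P[...,2]>7)&(P[...,2]<40)))
E
```

```text
t21.35 pos [ 449.5 -327.3   -7.6] yaw 179.0 j1 -0.63 j6 -0.61 grip 0.0373 62.3
rot [-0.001  0.001 -0.   ] shift [0.0012 0.0017 0.0024] dist 0.003
[(np.float64(1.54), np.float64(33.2)), (np.float64(1.81), np.float64(-35.0))]
[(np.float64(2.76), np.float64(17.8)), (np.float64(2.29), np.float64(-19.3))]
[(np.float64(-12.53), np.float64(33.9)), (np.float64(-12.06), np.float64(-34.2))]
[(np.float64(-13.56), np.float64(19.2)), (np.float64(-13.64), np.float64(-17.2))]
[(np.float64(0.93), np.float64(33.2)), (np.float64(2.24), np.float64(-34.9))]
[(np.float64(-12.9), np.float64(33.8)), (np.float64(-11.87), np.float64(-34.3))]
S (array([629.1, 268.5]), 1.9, array([120.4,  71.1]), 13.4, 1433)
L (array([615. , -14.2]), -12.1, array([133.7,  70. ]), 13.4, 1586)
```

Request:
send_path --offsets '[[[0, 0, 0, 0, 0, -0.02, 0.03], [0, 0, 0, 0, 0, -0.06, 0.03], [0, 0, 0, 0, 0, -0.14, 0.03], [0, 0, 0, 0, 0, -0.2, 0.03], [0, 0, 0, 0, 0, -0.2, 0.03], [0, 0, 0, 0, 0, -0.2, 0.03]]]'

```text
clock: 22.1
eef_pos: [0.448, -0.3263, 0.0904]
tool_rot: [0.009, 1.0, 0.001, -0.001]
ft_force: [-0.3, -0.0, -1.9]
grip_width: 0.0371
grasp_force: 61.6
```

```bash
python3 go.py 601.9 -11 92 167.7
```

```text
t22.10 pos [ 448.  -326.3   90.4] yaw 179.0 j1 -0.63 j6 -0.61 grip 0.0371 61.6
rot [ 0.001 -0.002  0.197] shift [-0.1483  0.318  -0.0015] dist 0.351
```

In the tool's units: 0.318 m / 0.5 = 0.636, 0.3 m / 0.5 = 0.6, 0.197 rad / 3.1416 = 0.0627.

Request:
send_path --offsets '[[[0, 0, 0.0064, -0.03, 0.064, 0, 0.03], [0, 0, 0.0159, -0.07, 0.15, 0, 0.03], [0, 0, 0.0255, -0.114, 0.244, 0, 0.03], [0, 0, 0.035, -0.158, 0.338, 0, 0.03], [0, 0, 0.0446, -0.202, 0.432, 0, 0.03], [0, 0, 0.0541, -0.246, 0.526, 0, 0.03], [0, 0, 0.0605, -0.28, 0.6, 0, 0.03], [0, 0, 0.0627, -0.296, 0.636, 0, 0.03], [0, 0, 0.0627, -0.296, 0.636, 0, 0.03], [0, 0, 0.0627, -0.296, 0.636, 0, 0.03]]]'

```text
clock: 23.35
eef_pos: [0.6014, -0.0128, 0.0907]
tool_rot: [0.108, 0.994, -0.0, -0.001]
ft_force: [1.1, -0.5, -1.8]
grip_width: 0.0367
grasp_force: 61.4
```

```bash
python3 go.py 601.9 -11 2 167.7; python3 - <<'E'
from workcell import imaging; import cv2,numpy as np
from h import *
for n in("top","side"):
    p,d=imaging.camera(n);W=cloud(n,d);P=W*1000
    print(n,rect(W,(abs(P[...,0]-602)<60)&(abs(P[...,1]+11)<45)&(P[...,2]>133)&(P[...,2]<148)))
    if n=="side": cv2.imwrite("pics/s4.png",cv2.resize(p[90:240,170:300,::-1],None,fx=4,fy=4,interpolation=cv2.INTER_CUBIC))
E
```

```text
t23.35 pos [601.4 -12.8  90.7] yaw 167.6 j1 -0.02 j6 0.20 grip 0.0367 61.4
rot [-0.001 -0.002 -0.001] shift [-0.0003  0.002   0.0887] dist 0.089
top (array([0., 0.]), 0.0, array([0., 0.]), nan, 0)
side (array([593.7,  -3.1]), 35.5, array([72.3, 59.7]), 141.5, 292)
  return _methods._mean(a, axis=axis, dtype=dtype,
  ret = ret.dtype.type(ret / rcount)
```

View pics/s4.png

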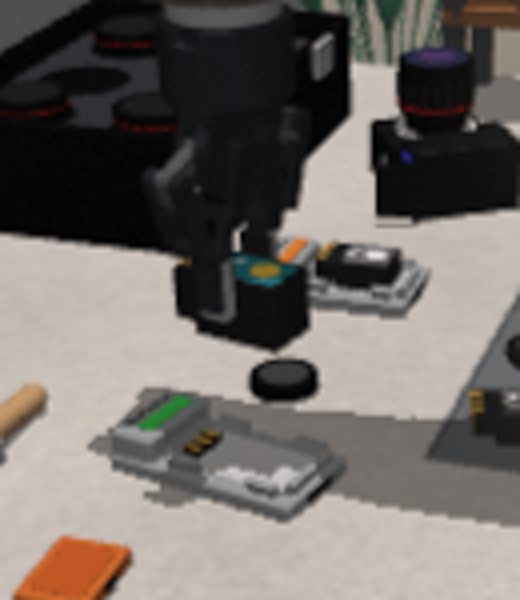

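The battery hangs level above the empty large charger, with its gold contacts toward the housing. I'll lower it.

In the tool's units: 0.073 m / 0.5 = 0.146, 0.068 m / 0.5 = 0.136.

Request:
send_path --offsets '[[[0, 0, 0, 0, 0.004, 0.04, 0.03], [0, 0, 0, 0, 0.004, 0.09, 0.03], [0, 0, 0, 0, 0.004, 0.12, 0.03], [0, 0, 0, 0, 0.004, 0.136, 0.03], [0, 0, 0, 0, 0.004, 0.146, 0.03], [0, 0, 0, 0, 0.004, 0.146, 0.03], [0, 0, 0, 0, 0.004, 0.146, 0.03]]]'

```text
clock: 24.32
eef_pos: [0.6036, -0.0096, 0.0193]
tool_rot: [0.107, 0.994, 0.0, 0.001]
ft_force: [-0.1, 0.4, -1.6]
grip_width: 0.0371
grasp_force: 61.5
```

```bash
python3 go.py 601.9 -11 1.4 167.7
```

```text
t24.32 pos [603.6  -9.6  19.3] yaw 167.7 j1 -0.02 j6 0.20 grip 0.0371 61.5
rot [ 0.     0.001 -0.   ] shift [ 0.0014 -0.0017  0.0179] dist 0.018
```

In the tool's units: 0.015 m / 0.5 = 0.03, 0.012 m / 0.5 = 0.024.

Request:
send_path --offsets '[[[0, 0, 0, 0.002, -0.002, 0.008, 0.03], [0, 0, 0, 0.002, -0.002, 0.016, 0.03], [0, 0, 0, 0.002, -0.002, 0.024, 0.03], [0, 0, 0, 0.002, -0.002, 0.03, 0.03], [0, 0, 0, 0.002, -0.002, 0.03, 0.03]]]'

```text
clock: 24.95
eef_pos: [0.6014, -0.0104, 0.0031]
tool_rot: [0.107, 0.994, -0.0, -0.0]
ft_force: [-0.2, -0.2, -2.5]
grip_width: 0.037
grasp_force: 61.5
```

```bash
python3 go.py 601.9 -11 1.4 167.7
```

```text
t24.95 pos [601.4 -10.4   3.1] yaw 167.7 j1 -0.02 j6 0.20 grip 0.037 61.5
rot [-0.    -0.001 -0.   ] shift [-0.0006 -0.0005  0.0017] dist 0.002
```

In the tool's units: 0.0014 m / 0.5 = 0.0028, 0.001 m / 0.5 = 0.002.

Request:
send_path --offsets '[[[0, 0, 0, 0, 0, 0.002, 0.03], [0, 0, 0, 0, 0, 0.0028, 0.03], [0, 0, 0, 0, 0, 0.0028, 0.03]]]'

```text
clock: 25.32
eef_pos: [0.6018, -0.0105, 0.0023]
tool_rot: [0.107, 0.994, -0.0, 0.0]
ft_force: [-0.3, 0.3, -1.7]
grip_width: 0.0369
grasp_force: 61.5
```

Request:
send_path --offsets '[[[0, 0, 0, 0, 0, 0.001, 0.03], [0, 0, 0, 0, 0, 0.001, 0.03]]]'

```text
clock: 25.58
eef_pos: [0.6018, -0.0104, 0.0017]
tool_rot: [0.107, 0.994, 0.0, 0.0]
ft_force: [-0.3, 0.6, -1.0]
grip_width: 0.0372
grasp_force: 61.5
```

In the tool's units: 0.0007 m / 0.5 = 0.0014.

Request:
send_path --offsets '[[[0, 0, 0, 0, 0, 0.0014, 0.03], [0, 0, 0, 0, 0, 0.0014, 0.03]]]'

```text
clock: 25.82
eef_pos: [0.6018, -0.0104, 0.0014]
tool_rot: [0.107, 0.994, 0.0, 0.0]
ft_force: [-1.1, 0.2, 2.1]
grip_width: 0.0373
grasp_force: 62.0
```

Request:
send_path --offsets '[[[0, 0, 0, 0, 0, 0.0008, 0.03], [0, 0, 0, 0, 0, 0.0008, 0.03]]]'

```text
clock: 26.08
eef_pos: [0.6019, -0.0104, 0.0014]
tool_rot: [0.107, 0.994, 0.0, 0.0]
ft_force: [-2.2, 0.7, 5.7]
grip_width: 0.0367
grasp_force: 62.3
```

It bottomed out at the predicted 1.4 mm. Releasing.

In the tool's units: -0.1 m / 0.5 = -0.2, -0.06 m / 0.5 = -0.12.

Request:
send_path --offsets '[[[0, 0, 0, 0, 0, 0, 0.085], [0, 0, 0, 0, 0, 0, 0.085], [0, 0, 0, 0, 0, 0, 0.085], [0, 0, 0, 0, 0, 0, 0.085], [0, 0, 0, 0, 0, -0.04, 0.085], [0, 0, 0, 0, 0, -0.12, 0.085], [0, 0, 0, 0, 0, -0.2, 0.085], [0, 0, 0, 0, 0, -0.2, 0.085], [0, 0, 0, 0, 0, -0.2, 0.085]]]'

```text
clock: 27.2
eef_pos: [0.6014, -0.0104, 0.1002]
tool_rot: [0.107, 0.994, -0.0, -0.0]
ft_force: [0.6, 1.1, -0.5]
grip_width: 0.085
grasp_force: 0.0
```

```bash
python3 go.py 456.3 -111 60 198.2
```

```text
t27.20 pos [601.4 -10.4 100.2] yaw 167.7 j1 -0.02 j6 0.20 grip 0.085 0.0
rot [ 0.    -0.001 -0.532] shift [ 0.1203 -0.1292  0.0403] dist 0.181
```

In the tool's units: -0.129 m / 0.5 = -0.258, 0.12 m / 0.5 = 0.24, -0.532 rad / 3.1416 = -0.1693.

Request:
send_path --offsets '[[[0, 0, -0.0255, 0.04, -0.044, 0, 0.085], [0, 0, -0.0637, 0.1, -0.108, 0, 0.085], [0, 0, -0.1082, 0.16, -0.172, 0, 0.085], [0, 0, -0.1464, 0.21, -0.226, 0, 0.085], [0, 0, -0.1693, 0.24, -0.258, 0.02, 0.085], [0, 0, -0.1693, 0.24, -0.258, 0.08, 0.085], [0, 0, -0.1693, 0.24, -0.258, 0.11, 0.085], [0, 0, -0.1693, 0.24, -0.258, 0.11, 0.085], [0, 0, -0.1693, 0.24, -0.258, 0.11, 0.085]]]'

```text
clock: 28.32
eef_pos: [0.4568, -0.1108, 0.0453]
tool_rot: [-0.158, 0.987, 0.0, -0.0]
ft_force: [0.2, -0.6, -0.4]
grip_width: 0.0851
grasp_force: 0.0
```

```bash
python3 go.py 456.3 -110.5 -14 198.2; python3 - <<'E'
from workcell import imaging; import cv2,numpy as np
from h import *
for n in("top","side"):
    p,d=imaging.camera(n);W=cloud(n,d);P=W*1000; np.savez(f"{n}5.npz",p=p,d=d)
    m=(abs(P[...,0]-602)<45)&(abs(P[...,1]+11)<36)&(P[...,2]>46)&(P[...,2]<58)
    print(n,rect(W,m)); Q=P[m];c=np.linalg.lstsq(np.c_[Q[:,:2]-Q[:,:2].mean(0),np.ones(len(Q))],Q[:,2],rcond=None)[0];print(" tilt deg",np.degrees(c[:2]).round(2),"z",c[2].round(1))
p=np.load("top5.npz")["p"];cv2.imwrite("pics/t5.png",cv2.resize(p[140:290,220:400,::-1],None,fx=4,fy=4,interpolation=cv2.INTER_CUBIC))
E
```

```text
t28.32 pos [ 456.8 -110.8   45.3] yaw -161.8 j1 -0.24 j6 -0.56 grip 0.0851 0.0
rot [ 0.001 -0.001 -0.   ] shift [0.0003 0.0004 0.0593] dist 0.059
top (array([600.7, -10.9]), -12.5, array([71.8, 38.2]), 51.8, 499)
 tilt deg [-0.15  0.03] z 51.8
side (array([598.9,  -8.8]), -12.1, array([73.6, 43. ]), 51.9, 292)
 tilt deg [-0.3  -3.16] z 51.4
```

View pics/t5.png

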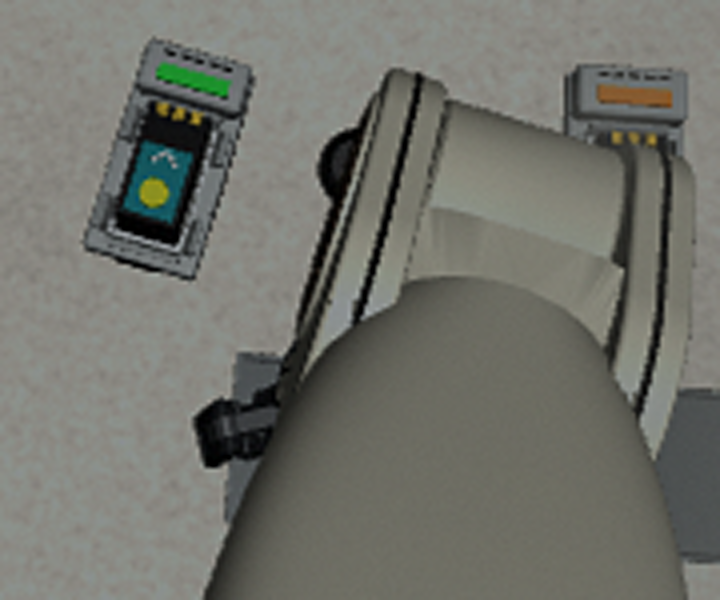

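large_flat sits level in the charger, with its top at 51.8 mm against 52 expected. Now small_flat.

In the tool's units: 0.059 m / 0.5 = 0.118, 0.055 m / 0.5 = 0.11.

Request:
send_path --offsets '[[[0, 0, 0, 0, 0, 0.04, 0.085], [0, 0, 0, 0, 0, 0.08, 0.085], [0, 0, 0, 0, 0, 0.11, 0.085], [0, 0, 0, 0, 0, 0.118, 0.085], [0, 0, 0, 0, 0, 0.118, 0.085], [0, 0, 0, 0, 0, 0.118, 0.03], [0, 0, 0, 0, 0, 0.118, 0.03], [0, 0, 0, 0, 0, 0.118, 0.03], [0, 0, 0, 0, 0, 0.118, 0.03], [0, 0, 0, 0, 0, 0.118, 0.03]]]'

```text
clock: 29.68
eef_pos: [0.4578, -0.1111, -0.0126]
tool_rot: [-0.158, 0.987, -0.0, 0.001]
ft_force: [0.2, 0.0, 6.5]
grip_width: 0.0373
grasp_force: 60.7
```

```bash
python3 go.py 456.3 -110.5 -14 198.2
```

```text
t29.68 pos [ 457.8 -111.1  -12.6] yaw -161.8 j1 -0.24 j6 -0.56 grip 0.0373 60.7
rot [-0.001  0.002 -0.   ] shift [0.0013 0.001  0.0014] dist 0.002
```

In the tool's units: -0.1 m / 0.5 = -0.2, -0.07 m / 0.5 = -0.14.

Request:
send_path --offsets '[[[0, 0, 0, 0, 0, -0.02, 0.03], [0, 0, 0, 0, 0, -0.06, 0.03], [0, 0, 0, 0, 0, -0.14, 0.03], [0, 0, 0, 0, 0, -0.2, 0.03], [0, 0, 0, 0, 0, -0.2, 0.03], [0, 0, 0, 0, 0, -0.2, 0.03]]]'

```text
clock: 30.42
eef_pos: [0.4563, -0.1107, 0.0861]
tool_rot: [-0.158, 0.987, 0.0, -0.001]
ft_force: [-0.2, -0.5, -0.8]
grip_width: 0.0374
grasp_force: 60.3
```

```bash
python3 go.py 615.8 267.5 87 181.8
```

```text
t30.43 pos [ 456.3 -110.7   86.1] yaw -161.8 j1 -0.24 j6 -0.56 grip 0.0374 60.3
rot [ 0.    -0.001  0.286] shift [-0.2695  0.3096 -0.001 ] dist 0.410
```

In the tool's units: 0.3096 m / 0.5 = 0.6192, 0.296 m / 0.5 = 0.592, 0.286 rad / 3.1416 = 0.091.

Request:
send_path --offsets '[[[0, 0, 0.0095, -0.044, 0.05, 0, 0.03], [0, 0, 0.0191, -0.108, 0.124, 0, 0.03], [0, 0, 0.0318, -0.18, 0.206, 0, 0.03], [0, 0, 0.0446, -0.252, 0.29, 0, 0.03], [0, 0, 0.0573, -0.324, 0.372, 0, 0.03], [0, 0, 0.07, -0.396, 0.456, 0, 0.03], [0, 0, 0.0828, -0.468, 0.538, 0, 0.03], [0, 0, 0.091, -0.516, 0.592, 0, 0.03], [0, 0, 0.091, -0.539, 0.6192, 0, 0.03], [0, 0, 0.091, -0.539, 0.6192, 0, 0.03]]]'

```text
clock: 31.68
eef_pos: [0.6153, 0.2682, 0.0839]
tool_rot: [-0.017, 1.0, -0.001, -0.002]
ft_force: [0.6, -0.8, -1.1]
grip_width: 0.037
grasp_force: 60.3
```

Request:
send_path --offsets '[[[0, 0, 0, 0, 0, 0.02, 0.03], [0, 0, 0, 0, 0, 0.08, 0.03], [0, 0, 0, 0, 0, 0.12, 0.03], [0, 0, 0, 0, 0, 0.13, 0.03], [0, 0, 0, 0, 0, 0.13, 0.03], [0, 0, 0, 0, 0, 0.13, 0.03]]]'

```text
clock: 32.42
eef_pos: [0.6174, 0.2673, 0.0229]
tool_rot: [-0.015, 1.0, 0.0, 0.001]
ft_force: [-0.5, -0.2, -0.6]
grip_width: 0.0373
grasp_force: 60.3
```

```bash
python3 go.py 615.8 267.5 -3.6 181.8
```

```text
t32.42 pos [617.4 267.3  22.9] yaw -178.2 j1 0.41 j6 0.38 grip 0.0373 60.3
rot [ 0.001  0.002 -0.001] shift [0.0016 0.0002 0.0264] dist 0.026
```

In the tool's units: 0.0235 m / 0.5 = 0.047, 0.021 m / 0.5 = 0.042.

Request:
send_path --offsets '[[[0, 0, 0, 0.0024, 0, 0.012, 0.03], [0, 0, 0, 0.0024, 0, 0.024, 0.03], [0, 0, 0, 0.0024, 0, 0.034, 0.03], [0, 0, 0, 0.0024, 0, 0.042, 0.03], [0, 0, 0, 0.0024, 0, 0.047, 0.03], [0, 0, 0, 0.0024, 0, 0.047, 0.03]]]'

```text
clock: 33.17
eef_pos: [0.6151, 0.2672, -0.0022]
tool_rot: [-0.016, 1.0, -0.0, -0.0]
ft_force: [0.8, 0.2, -1.5]
grip_width: 0.0372
grasp_force: 60.3
```

```bash
python3 go.py 615.8 267.5 -3.6 181.8
```

```text
t33.17 pos [615.1 267.2  -2.2] yaw -178.2 j1 0.41 j6 0.38 grip 0.0372 60.3
rot [-0.    -0.001 -0.   ] shift [-0.0007  0.0003  0.0014] dist 0.002
```

In the tool's units: 0.0012 m / 0.5 = 0.0024, 0.0007 m / 0.5 = 0.0014.

Request:
send_path --offsets '[[[0, 0, 0, 0, 0, 0.0014, 0.03], [0, 0, 0, 0, 0, 0.0024, 0.03], [0, 0, 0, 0, 0, 0.0024, 0.03]]]'

```text
clock: 33.55
eef_pos: [0.6154, 0.2673, -0.003]
tool_rot: [-0.016, 1.0, 0.0, 0.0]
ft_force: [-0.2, 0.1, -1.5]
grip_width: 0.0376
grasp_force: 60.3
```

Request:
send_path --offsets '[[[0, 0, 0, 0, 0, 0.0014, 0.03], [0, 0, 0, 0, 0, 0.0014, 0.03]]]'

```text
clock: 33.8
eef_pos: [0.6154, 0.2673, -0.0035]
tool_rot: [-0.016, 1.0, 0.0, 0.0]
ft_force: [-0.6, -0.6, 0.9]
grip_width: 0.0369
grasp_force: 60.5
```

In the tool's units: 0.0006 m / 0.5 = 0.0012.

Request:
send_path --offsets '[[[0, 0, 0, 0, 0, 0.0012, 0.03], [0, 0, 0, 0, 0, 0.0012, 0.03]]]' --only "eef|ft"

```text
eef_pos: [0.6155, 0.2673, -0.0035]
ft_force: [-1.2, -0.6, 5.6]
```

Request:
send_path --offsets '[[[0, 0, 0, 0, 0, 0, 0.085], [0, 0, 0, 0, 0, 0, 0.085], [0, 0, 0, 0, 0, 0, 0.085], [0, 0, 0, 0, 0, 0, 0.085], [0, 0, 0, 0, 0, -0.04, 0.085], [0, 0, 0, 0, 0, -0.12, 0.085], [0, 0, 0, 0, 0, -0.2, 0.085], [0, 0, 0, 0, 0, -0.24, 0.085]]]'

```text
clock: 35.05
eef_pos: [0.6166, 0.2679, 0.1187]
tool_rot: [-0.016, 1.0, 0.001, 0.002]
ft_force: [-0.3, 0.9, 0.6]
grip_width: 0.0848
grasp_force: 0.0
```

```bash
python3 go.py 450 0 200 181.8
```

```text
t35.05 pos [616.6 267.9 118.7] yaw -178.2 j1 0.41 j6 0.38 grip 0.0848 0.0
rot [ 0.002  0.004 -0.   ] shift [ 0.1746 -0.2624 -0.0824] dist 0.326
```

Now I'll move clear and check everything.

In the tool's units: -0.25 m / 0.5 = -0.5, -0.225 m / 0.5 = -0.45.

Request:
send_path --offsets '[[[0, 0, 0, 0.06, -0.09, -0.04, 0.085], [0, 0, 0, 0.12, -0.18, -0.08, 0.085], [0, 0, 0, 0.18, -0.27, -0.12, 0.085], [0, 0, 0, 0.24, -0.36, -0.16, 0.085], [0, 0, 0, 0.3, -0.45, -0.16, 0.085], [0, 0, 0, 0.38, -0.5, -0.16, 0.085], [0, 0, 0, 0.44, -0.5, -0.16, 0.085], [0, 0, 0, 0.44, -0.5, -0.16, 0.085], [0, 0, 0, 0.44, -0.5, -0.16, 0.085]]]'

```text
clock: 36.17
eef_pos: [0.404, 0.0106, 0.196]
tool_rot: [-0.016, 1.0, -0.0, 0.001]
ft_force: [-0.1, 0.3, 0.5]
grip_width: 0.0852
grasp_force: 0.0
```

```bash
python3 - <<'E'
from workcell import imaging; import cv2,numpy as np
from h import *
for n in("top","side"):
    p,d=imaging.camera(n);W=cloud(n,d);P=W*1000
    cv2.imwrite(f"pics/{n}6.png",cv2.resize(p[120:300,110:430,::-1] if n=="top" else p[120:320,110:360,::-1],None,fx=2.4,fy=2.4,interpolation=cv2.INTER_CUBIC))
    for nm,x,y,zl,zh,r in(("S chg",612,267,29.7,37,34),("L chg",601,-11,46,58,45),("busy",615,-288,29.7,37,34),("tray L",442,222,38,48,45),("tray S",451,150,19,28,40)):
        m=(abs(P[...,0]-x)<r)&(abs(P[...,1]-y)<r)&(P[...,2]>zl)&(P[...,2]<zh);Q=P[m]
        if len(Q)<50: print(n,nm,"hidden");continue
        c=np.linalg.lstsq(np.c_[Q[:,:2]-Q[:,:2].mean(0),np.ones(len(Q))],Q[:,2],rcond=None)[0]
        print(n,nm,rect(W,m),"tilt",np.degrees(c[:2]).round(1))
E
```

```text
top S chg (array([614.4, 266.1]), 0.8, array([57.7, 39.1]), 32.5, 368) tilt [-0.3 -0.5]
top L chg hidden
top busy (array([ 620. , -286.9]), 0.9, array([57.7, 39.9]), 33.2, 388) tilt [-0.2  0.3]
top tray L hidden
top tray S hidden
side S chg (array([612.7, 268.2]), -0.2, array([58.1, 41.9]), 33.3, 425) tilt [-0.3 -0.7]
side L chg (array([597.6,  -8.9]), -14.2, array([73.2, 41.8]), 52.1, 283) tilt [-0.2 -2.6]
side busy (array([ 617.1, -285. ]), -1.9, array([58.7, 44.4]), 32.8, 117) tilt [-0.  -0.7]
side tray L (array([440.5, 224.3]), 8.1, array([71.7, 40.3]), 43.0, 571) tilt [ 0.1 -2.2]
side tray S (array([449.7, 152.6]), 8.2, array([57.6, 41.3]), 24.0, 381) tilt [ 0.3 -2.8]
```

View pics/top6.png

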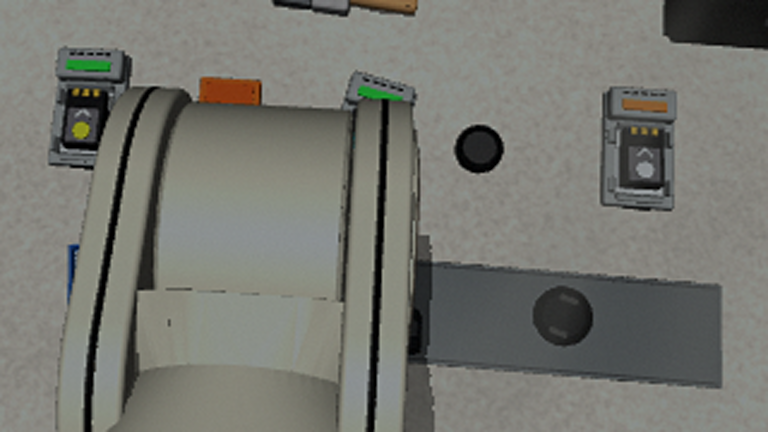

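View pics/side6.png

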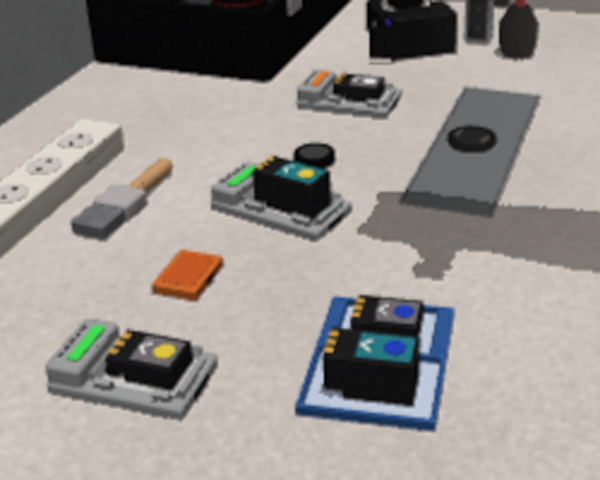

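Both flat batteries are seated level in the chargers, at (150,350) and (292,180) in the side crop. Both charged ones lie in the tray at (370,350), the amber one is untouched at (360,88), and the gripper is clear.

```bash
python3 -c "
from workcell import workorder; print(workorder.job_done())"
```

```text
the job is handed in; nothing more can be done
None
```

The job is handed in at about 36 s: both charged batteries lie in their tray compartments, both flat ones sit level in the green-lamp chargers with contacts over contacts, and the amber one was not moved.

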